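# Snap a sample tube into the tube rotator

## Robot

A 6-joint arm with a two-finger parallel gripper is mounted at the origin on a cart in front of the work surface, level with it; the furniture and walls round the work are solid. World frame = base frame: x ahead of the robot, y to its left, z up, the work surface at z = 0. Lengths are in m, angles in rad, forces in N, time in s.
With the tool pointing down it reaches from about 0.25 to 0.8 m from the base axis. Payload 8.5 kg.
Tool frame: the origin (TCP) lies between the finger pads; the fingertips stand 25 mm ahead of it and the grasp point (between the pads) lies 6 mm ahead of it (manip.finger_overhang is the distance from the TCP to the fingertips, in m); z points along the fingers, y is the line along which they close (so a half turn about z gives the same grasp; the last joint's range is limited). The gripper opens to 85 mm and grips with 20 to 120 N. Pads are 22 mm wide; open, the fingers measure 114 mm over their backs; the gripper's body (76 mm by 85 mm) begins 54 mm behind the grasp point. The pads swing forward as they close: fully open they stand 13 mm farther back than shut.
Start: joints at [1.235, 0.238, -0.013, 1.319, 0, 1.571], TCP at [0.173, 0.496, 0.256] pointing down, gripper open.
Joint ranges: [-2.66, 2.66], [-1.03, 1.9], [-1.14, 1.46], [-1.82, 2.27], [-1.45, 1.34], [-3.14, 3.14]. Speed limits (rad/s): [2.22, 2.22, 2.79, 3.14, 3.14, 3.14].

## Interface

Orientations are given as a unit quaternion [x, y, z, w].
In Python, from cell import observe, viewer, manip, spotter gives the robot as it stands. The module is installed in compiled form; this text tells all that it offers.
- The arm moves only by the tool apply_moves, never from a script. Its argument "series" is a list that holds one entry, the list of rows, each a list of 7 numbers: the turn, a rotation vector about the tool's x, y, z each as a share of 360 degrees, from -1 to 1, then the shift along the tool's x, y, z each as a share of 0.25 m, from -1 to 1, then the closure, from 0 (fully open) to 1 (shut). In form: [[[wx, wy, wz, x, y, z, gripper], ...]]. A call has 1 to 12 rows; each row shifts and turns the commanded pose from where the row before left it, along the tool's axes as they then stand; what a row does not reach is not made up. A row lasts 1/12 s, in which the tool goes at most 41.7 mm and 7.16 degrees, less where a joint would pass 70% of its speed; a pose out of reach is approached as far as the arm can. A call with a number of a shift or a turn outside -1 to 1 is refused whole. A call with a gripper value outside its range is refused whole. The fingers move at their own pace and stop on an object; "grip_force" is the grip in N (left out, the last holds). Time passes only in rows, so rows that do not move let the fingers close. It gives the time, the measured TCP pose, the force, the opening and the grip force at its end, in the units of the state.
- observe(): the state, without advancing time (a new reading comes with each control period).
- viewer.snapshot(name): name is "scene" or "side" or "wrist"; returns the picture (384x512x3 uint8, blue, green, red); there is no depth.
- viewer.camera_params(name): a dict with "fx", "fy", "cx", "cy" (pixels), "view" (4x4, takes a point from world to camera coordinates). Camera axes: x right, y down, z forward; pixel columns grow to the right and rows downward; lengths in m; the calibration is good to about 2 mm. A picture is of the moment at which its call begins: read the wrist's pose just before it. camera_params takes no time and is no camera call; for the wrist camera it gives the pose at the moment of the call.
- manip.job_done(): hands the job in; it is judged then, once.
Trained networks look in the newest picture that a camera, given by its name, has taken for a name from the list of things; names that differ only in an ending like _2 or _b are one class to them, and where a whole thing is asked for, a point or a joint stands for the part that bears it (a point fixed in the world has none). Each returns a list of dicts, best first, with "score" (0 to 1); they miss things now and then, are a little off and sometimes report something else, mostly with a low value. They report only what shows in the picture. A call takes as long as a camera call. They do not tell look-alikes from the thing itself.
- spotter.boxes_of(camera, name): "pixel" ([row, column] in pixels, amid what is visible of it).
The state is a dict: "time_s": time; "joint_pos": joint angles; "dq": joint speeds; "effort": joint torques, N m; "eef_pos": TCP position; "eef_rot": TCP orientation; "force": force on the tool from outside, world axes, zero at the start; "ft_torque": the same for the moment, N m; "width": opening from 0.0 (shut) to 1.0 (fully open); "grasp_force": force on a finger pad.
Only numpy, scipy, OpenCV 4.12 (cv2) and the standard library are available. Lean on these libraries where they do the work, as an engineer would, in place of code of your own. Each camera call takes 0.05 s, during which the arm holds its last target. There are 200 camera calls.

## Task

Load the sample tube from the left-hand table into the empty pair of spring clips on the tube rotator, cap towards the star-shaped hand knob like the other tubes; the knob turns the rotor, and those clips must face straight up before you load them. Set the tube gently into the open mouths of both clips, let go only when it lies settled there, then press it down with the fingertips, no harder than it takes, until both clips have snapped and it is fully home. Leave the petri dish, the small bottle and the tissue box alone.

Things in the scene. Friction and masses are not known exactly. Their poses are not given: they have to be found in the camera images.
- tube_mid (a point): middle of the barrel of the loose sample tube lying on the left-hand table (top at z = 0): round, barrel 13 mm across and 90 mm long with a round bottom, cap 17 mm across and 18 mm long. The point lies on the axis, 45 mm from the bottom and from the cap's edge; its z axis points along the tube to the cap. About 20 g; it rolls when nudged. Grasp across the barrel.
- tube_cap_end (a point): centre of the flat outer end of the sample tube's cap, 63 mm from tube_mid
- sample_tube: the same tube; origin at its round bottom, z axis along the tube towards the cap
- rotator: tube rotator, fixed on the right-hand table (top at z = 6 mm): base 96 x 214 x 14 mm; white motor housing at its +y end (from y = +60 mm, 102 mm high); bearing post at y = -75 to -86 mm (81 mm high); between them a 14 mm square rotor bar along y, axis 66 mm above the origin. Origin: underside, below the middle between the two clips of a pair; z up.
- rotor (a joint): angle of the rotor, rad. 0: the empty clips face straight up; positive: they lean to the rotator's +x. Held by friction only (about 0.08 N m): it stays where it is left and gives way under a sideways or off-line push. The three other stations, 90 degrees apart, already carry tubes.
- home (a point): where tube_mid must come to lie in the empty clip pair, 26 mm from the rotor axis. y axis along the rotor (+y to the motor, -y to the hand knob), z axis out of the clips' mouths. The two clips stand at y = -24 and +24 mm, each 10 mm wide, with 38 mm between them for the fingers.
- mouth (a point): where tube_mid lies when the tube rests in both open mouths: 8 mm out from home along z; axes as home. Each clip has two springy jaws, lips 10.6 mm apart, flared mouth 23 mm wide, its tips 3 mm beyond this point. Pressed along -z with 10 to 18 N the tube snaps past the lips. The strip that carries both clips (and home) gives on rubber mounts, 1 mm per 2.5 N up to 6.5 mm, so it retreats as you press.
- handle_tip (a point): outer end of the spoke of the black star-shaped hand knob that points the same way as the empty clips: 40 mm from the rotor axis, 100 mm from home towards -y, outside the bearing post. Four round spokes, 7 mm thick, with 10 mm ball ends. Smooth. Push this spoke sideways (3 to 6 N) to turn the rotor.
- petri_dish: petri dish, 62 mm across, 16 mm high, left-hand table; leave alone; origin at the centre of its underside
- small_bottle: small brown bottle with white cap, 23 mm across, 51 mm high, left-hand table; leave alone; origin at the centre of its underside
- tissue_box: flat white and green carton, 58 x 85 x 12 mm, left-hand table; leave alone; origin at the centre of its underside
Mind the look-alikes: they are no part of the job. What is shaped like the sample_tube but turquoise is not meant.

How it is judged:
On the way:
1. the tube lies settled and released in the open mouths of both empty clips, which face upward within 0.2 rad, cap towards the hand knob (z of tube_mid in the frame of home between 0.005 and 0.0115 m and x of tube_mid in the frame of home between -0.004 and 0.004 m and y of tube_mid in the frame of home between -0.012 and 0.012 m and y of tube_cap_end in the frame of home below -0.045 m and angle between the z axis of tube_mid and the y axis of home, either way round below 0.08 rad and contact force between the fingers and sample_tube below 0.02 N and linear speed of sample_tube below 0.03 m/s and value of joint rotor between -0.2 and 0.2 rad), for 0.2 s.
At the end, for the whole second after the job is handed in: The tube is snapped home in both empty clips: barrel middle within 3 mm across the clips, no more than 2 mm above or 3 mm below its seat and within 12 mm along the rotor, parallel to the rotor within 0.06 rad, cap towards the hand knob, released and at rest (the rotor may stand at any angle) (z of tube_mid in the frame of home between -0.003 and 0.002 m and x of tube_mid in the frame of home between -0.003 and 0.003 m and y of tube_mid in the frame of home between -0.012 and 0.012 m and y of tube_cap_end in the frame of home below -0.045 m and angle between the z axis of tube_mid and the y axis of home, either way round below 0.06 rad and linear speed of sample_tube below 0.02 m/s); the robot touches nothing.
It fails at once if the tube is dropped (falls freely from more than about 10 mm above where it comes to rest) (contact force between the fingers and sample_tube below 0.01 N and linear speed of sample_tube above 0.45 m/s and z of tube_mid in the frame of home above 0.01 m and height (world z) of tube_mid above 0.03 m).
It fails at once if the tube is pressed into the clips with more than 35 N (z of tube_mid in the frame of home below 0.004 m and x of tube_mid in the frame of home between -0.006 and 0.006 m and contact force between the fingers and sample_tube above 35 N).
It fails at once if the petri dish, the small bottle or the tissue box is moved more than 20 mm (distance of any of petri_dish, small_bottle, tissue_box from where it was at the start of the episode above 0.02 m).
It also fails if it takes over 58 s, if anything falls off the work surface, if the arm or the gripper's body presses on something with over 40 N, if the wrist force passes 120 N, or if a joint passes its speed limit or range.

## Working session

There is one attempt and no reset: what is moved stays moved. The work goes in short steps, Python scripts to look and compute and a tool call to move; the robot and the scene stay as the last step left them, time stands still between calls to the robot, and variables do not carry over. Pictures are saved under pics/ and viewed, at most 11 in all, crops included, and the job is handed in when it is done.

Besides the shell and the picture viewer there is one more tool, called after "Call:" by a JSON object that holds its "name" and its "arguments". apply_moves: Moves the arm, as the interface text tells. Shift numbers are shares of 0.25 m and turn numbers shares of 360 degrees, none past 1 either way. Its arguments: {"type":"object","properties":{"series":{"type":"array","items":{"type":"array","items":{"type":"array","items":{"type":"number","minimum":-1,"maximum":1}}}},"grip_force":{"type":"number"}},"required":["series"]}

```bash
mkdir -p pics; cat > h.py <<'E'
import numpy as np, cv2
from cell import observe, viewer, manip, spotter
from scipy.spatial.transform import Rotation as R
def snap(n,f=None):
    P=viewer.camera_params(n); im=np.asarray(viewer.snapshot(n))
    if f: cv2.imwrite('pics/'+f,im)
    return P,im
def ray(P,px):
    V=np.array(P['view']); Rm=V[:3,:3]; o=-Rm.T@V[:3,3]
    d=Rm.T@np.array([(px[1]-P['cx'])/P['fx'],(px[0]-P['cy'])/P['fy'],1]); return o,d
def at_z(P,px,z):
    o,d=ray(P,px); return o+d*(z-o[2])/d[2]
def tri(a,b):
    A=[];B=[]
    M=np.zeros((3,3));v=np.zeros(3)
    for P,px in (a,b):
        o,d=ray(P,px); d/=np.linalg.norm(d); Q=np.eye(3)-np.outer(d,d); M+=Q; v+=Q@o
    x=np.linalg.solve(M,v)
    return x
def proj(P,X):
    V=np.array(P['view']); c=V[:3,:3]@X+V[:3,3]
    return np.array([P['cy']+P['fy']*c[1]/c[2],P['cx']+P['fx']*c[0]/c[2]])
def rows(target,Rt=None):
    s=observe(); r=R.from_quat(s['eef_rot']); d=r.inv().apply(np.array(target)-s['eef_pos'])
    w=(r.inv()*Rt).as_rotvec()/(2*np.pi) if Rt is not None else np.zeros(3)
    print('shift(m)',d.round(4),'shares',(d/.25).round(4),'turn shares',w.round(4))
E
python3 - <<'E'
from h import *
s=observe(); print(s)
ims=[]
for c in ('scene','side','wrist'):
    P,im=snap(c,c+'0.png'); ims.append(im)
    V=np.array(P['view']); print(c,(-V[:3,:3].T@V[:3,3]).round(3),V[:3,:3].round(2).tolist(),P['fx'])
    for n in ('tube_mid','tube_cap_end','sample_tube','rotator','home','mouth','handle_tip','petri_dish','small_bottle','tissue_box'):
        b=spotter.boxes_of(c,n)
        print(n,[(np.round(x['pixel']).tolist(),round(x['score'],2)) for x in b[:4]])
cv2.imwrite('pics/both.png',cv2.resize(np.vstack([np.hstack(ims[:2]),np.hstack([ims[2],ims[2]*0])]),(800,600)))
E
```

```text
{'time_s': 0.0, 'joint_pos': array([ 1.23496190e+00,  2.38781798e-01, -1.42622175e-02,  1.31918811e+00,
       -2.86541976e-05,  1.57078144e+00]), 'dq': array([-5.14945528e-04,  6.09351674e-05, -6.91207609e-04, -1.28777747e-03,
        2.30091795e-03,  1.86898589e-03]), 'effort': array([-1.36061240e-03, -5.38776219e+01,  3.46436441e+01,  1.83022558e-02,
       -2.46924728e-04, -7.51613811e-06]), 'eef_pos': array([0.17290024, 0.49531085, 0.25567396]), 'eef_rot': array([ 1.67121827e-01,  9.85935991e-01, -7.10196478e-04, -1.05861777e-04]), 'force': array([0.10780888, 0.00363622, 0.21477021]), 'ft_torque': array([ 0.01932935, -0.03492834, -0.00681686]), 'grasp_force': 0.0, 'width': 0.9977760132416916}
scene [-0.258  0.835  0.702] [[-0.74, -0.68, 0.03], [-0.36, 0.35, -0.87], [0.58, -0.65, -0.5]] 446.30525625976594
tube_mid [([273.0, 229.0], 0.76), ([248.0, 199.0], 0.73), ([300.0, 197.0], 0.61)]
tube_cap_end [([270.0, 227.0], 0.82), ([247.0, 201.0], 0.7)]
sample_tube [([270.0, 228.0], 0.66), ([249.0, 198.0], 0.57)]
rotator [([166.0, 292.0], 0.71)]
home [([154.0, 297.0], 0.48)]
mouth [([154
[... 302 characters left out ...]
0.56), ([188.0, 243.0], 0.55)]
tube_cap_end [([189.0, 210.0], 0.67), ([185.0, 242.0], 0.46)]
sample_tube [([188.0, 242.0], 0.56), ([188.0, 212.0], 0.47)]
rotator [([255.0, 305.0], 0.62)]
home [([240.0, 296.0], 0.54)]
mouth [([239.0, 305.0], 0.69), ([248.0, 294.0], 0.26)]
handle_tip [([249.0, 293.0], 0.58)]
petri_dish [([174.0, 201.0], 0.74)]
small_bottle [([200.0, 284.0], 0.71), ([175.0, 201.0], 0.18)]
tissue_box [([198.0, 284.0], 0.72)]
wrist [0.109 0.516 0.374] [[0.33, 0.94, -0.0], [0.91, -0.32, 0.27], [0.25, -0.09, -0.96]] 304.6885815613056
tube_mid []
tube_cap_end []
sample_tube []
rotator []
home []
mouth []
handle_tip []
petri_dish [([283.0, 206.0], 0.83)]
small_bottle []
tissue_box []
```

View pics/both.png

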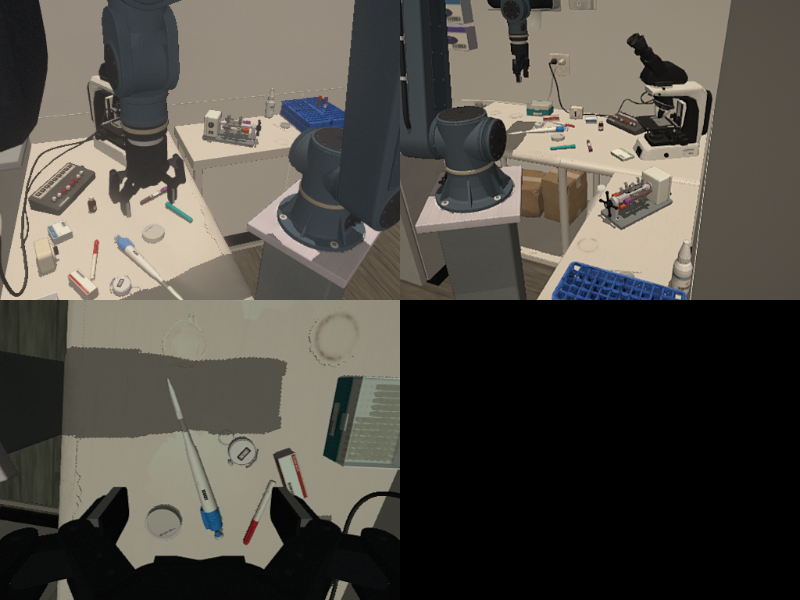

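```bash
python3 - <<'E'
from h import *
a=cv2.imread('pics/scene0.png')[220:340,80:280]; b=cv2.imread('pics/side0.png')[150:330,180:400]
c=cv2.imread('pics/scene0.png')[90:220,220:370]
f=lambda i,w,h:cv2.resize(i,(w,h),interpolation=cv2.INTER_CUBIC)
top=np.hstack([f(a,450,270),f(c,350,270)]); 
cv2.imwrite('pics/crop1.png',np.vstack([top,cv2.copyMakeBorder(f(b,400,327),0,0,0,400,0)]))
# scene rays
Ps=None
from cell import viewer
for c_,l in (('scene',[(273,229),(248,199),(299,196),(259,120)]),('side',[(187,211),(188,243),(174,201),(200,284)])):
    P=viewer.camera_params(c_)
    for p in l: print(c_,p,at_z(P,p,0.007).round(3))
P1=viewer.camera_params('scene');P2=viewer.camera_params('side')
print('rot',tri((P1,(166,292)),(P2,(255,305))))
E
```

```text
scene (273, 229) [0.315 0.276 0.007]
scene (248, 199) [0.435 0.262 0.007]
scene (299, 196) [0.305 0.384 0.007]
scene (259, 120) [0.538 0.423 0.007]
side (187, 211) [0.331 0.283 0.007]
side (188, 243) [0.434 0.255 0.007]
side (174, 201) [0.307 0.397 0.007]
side (200, 284) [0.545 0.146 0.007]
rot [ 0.50754903 -0.20136136  0.04090503]
```

View pics/crop1.png

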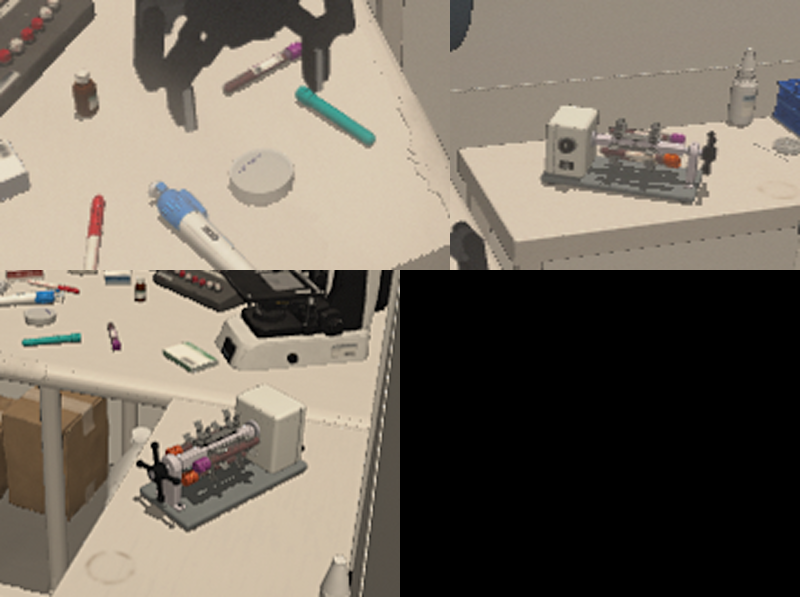

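The scene shows two tube shapes: a turquoise one at scene (273,229) and a purple-capped, dark-red barrelled one at (248,199). The turquoise one is excluded by the task, so the purple-capped one is the sample tube, and the enlarged crop confirms it. Its cap points towards −y. The rotator has its knob nearer −y and the motor at the far end.

```bash
python3 - <<'E'
from h import *
P1=viewer.camera_params('scene');P2=viewer.camera_params('side')
k=tri((P1,(164.6,330.6)),(P2,(257,267))); print('knob',k)
for n,p in (('L',(272,258)),('R',(257,349)),('F',(292,280))): print(n,at_z(P2,p,0.018).round(3))
for n,p in (('cap',(240,211)),('bot',(260,180))): print('scene',n,at_z(P1,p,0.008).round(3))
E
```

```text
knob [ 0.39969029 -0.2474767   0.07444095]
L [ 0.389 -0.218  0.018]
R [ 0.618 -0.199  0.018]
F [ 0.422 -0.297  0.018]
scene cap [0.437 0.22  0.008]
scene bot [0.431 0.326 0.008]
```

```bash
cat >> h.py <<'E'
def down(deg):
    a=np.radians(deg); c,s=np.cos(a),np.sin(a)
    return R.from_matrix(np.array([[c,s,0],[s,-c,0],[0,0,-1]]))
def plan(target,deg,n,g,start=None):
    s=observe(); p,r=(np.array(s['eef_pos']),R.from_quat(s['eef_rot'])) if start is None else (np.array(start[0]),down(start[1]))
    t=np.array(target)
    for i in range(n):
        k=n-i; rv=(r.inv()*down(deg)).as_rotvec()/k; d=r.inv().apply((t-p)/k)
        w=(rv/2/np.pi).round(3); d=(d/.25).round(3)
        print([*(w+0.).tolist(),*(d+0.).tolist(),g],end=',\n' if i<n-1 else '\n')
        if np.linalg.norm(w)>.0198 or np.linalg.norm(d)>.166: print('LIMIT')
        p=p+r.apply(d*.25); r=r*R.from_rotvec(w*2*np.pi)
    print('end',p.round(4),(p-t).round(4))
E
python3 -c "
from h import *
plan((.48,-.21,.27),26.6,20,1)"
```

```text
[0.0, 0.0, 0.019, -0.104, -0.113, -0.003, 1],
[0.0, 0.0, 0.019, -0.117, -0.1, -0.003, 1],
[0.0, 0.0, 0.019, -0.128, -0.085, -0.003, 1],
[0.0, 0.0, 0.019, -0.138, -0.069, -0.003, 1],
[0.0, 0.0, 0.019, -0.145, -0.052, -0.003, 1],
[0.0, 0.0, 0.019, -0.15, -0.035, -0.003, 1],
[0.0, 0.0, 0.018, -0.153, -0.017, -0.003, 1],
[0.0, 0.0, 0.019, -0.154, 0.001, -0.003, 1],
[0.0, 0.0, 0.018, -0.153, 0.019, -0.003, 1],
[0.0, 0.0, 0.019, -0.15, 0.036, -0.003, 1],
[0.0, 0.0, 0.018, -0.144, 0.054, -0.002, 1],
[0.0, 0.0, 0.019, -0.137, 0.07, -0.003, 1],
[0.0, 0.0, 0.018, -0.128, 0.085, -0.002, 1],
[0.0, 0.0, 0.019, -0.117, 0.099, -0.003, 1],
[0.0, 0.0, 0.018, -0.105, 0.113, -0.002, 1],
[0.0, 0.0, 0.019, -0.091, 0.124, -0.003, 1],
[0.0, 0.0, 0.018, -0.076, 0.134, -0.002, 1],
[0.0, 0.0, 0.019, -0.061, 0.141, -0.003, 1],
[0.0, 0.0, 0.018, -0.043, 0.148, -0.002, 1],
[0.0, 0.0, 0.019, -0.026, 0.152, -0.003, 1]
end [ 0.4801 -0.21    0.2701] [ 0.0001 -0.      0.0001]
```

Call:
{"name": "apply_moves", "arguments": {"series": [[[0, 0, 0.019, -0.104, -0.113, -0.003, 1], [0, 0, 0.019, -0.117, -0.1, -0.003, 1], [0, 0, 0.019, -0.128, -0.085, -0.003, 1], [0, 0, 0.019, -0.138, -0.069, -0.003, 1], [0, 0, 0.019, -0.145, -0.052, -0.003, 1], [0, 0, 0.019, -0.15, -0.035, -0.003, 1], [0, 0, 0.018, -0.153, -0.017, -0.003, 1], [0, 0, 0.019, -0.154, 0.001, -0.003, 1], [0, 0, 0.018, -0.153, 0.019, -0.003, 1], [0, 0, 0.019, -0.15, 0.036, -0.003, 1]]]}}

```text
time_s: 2.48
eef_pos: [0.3267, 0.1409, 0.2642]
eef_rot: [0.69, 0.724, 0.0, 0.0]
force: [1.4, 0.6, 0.7]
width: -0.001
grasp_force: 0.0
```

Call:
{"name": "apply_moves", "arguments": {"series": [[[0, 0, 0.018, -0.144, 0.054, -0.002, 1], [0, 0, 0.019, -0.137, 0.07, -0.003, 1], [0, 0, 0.018, -0.128, 0.085, -0.002, 1], [0, 0, 0.019, -0.117, 0.099, -0.003, 1], [0, 0, 0.018, -0.105, 0.113, -0.002, 1], [0, 0, 0.019, -0.091, 0.124, -0.003, 1], [0, 0, 0.018, -0.076, 0.134, -0.002, 1], [0, 0, 0.019, -0.061, 0.141, -0.003, 1], [0, 0, 0.018, -0.043, 0.148, -0.002, 1], [0, 0, 0.019, -0.026, 0.152, -0.003, 1], [0, 0, 0, 0, 0, 0, 1], [0, 0, 0, 0, 0, 0, 1]]]}}

```text
time_s: 3.48
eef_pos: [0.4804, -0.2118, 0.2693]
eef_rot: [0.974, 0.228, -0.0, -0.0]
force: [-0.5, 0.7, -0.2]
width: 0.005
grasp_force: 0.0
```

```bash
python3 - <<'E'
from h import *
s=observe(); print(s['time_s'],s['eef_pos'],s['eef_rot'],s['joint_pos'],s['width'])
P,im=snap('wrist','w1.png')
for n in ('home','mouth','handle_tip','rotator'):
    print(n,[(np.round(x['pixel']).tolist(),round(x['score'],2)) for x in spotter.boxes_of('wrist',n)[:4]])
P2,im2=snap('side','s1.png')
for n in ('home','mouth','handle_tip','rotator'):
    print(n,[(np.round(x['pixel']).tolist(),round(x['score'],2)) for x in spotter.boxes_of('side',n)[:4]])
b=cv2.resize(im2[190:310,240:360],(288,288),interpolation=cv2.INTER_CUBIC)
cv2.imwrite('pics/v2.png',np.hstack([im,cv2.copyMakeBorder(b,0,96,0,0,0)]))
E
```

```text
3.4833 [ 0.48039681 -0.21179743  0.26929087] [ 9.73738674e-01  2.27667961e-01 -4.60371433e-04 -2.87895585e-04] [-4.15193974e-01  2.35092469e-01  1.56047685e-02  1.35239057e+00
 -9.33005010e-05  2.26703451e+00] 0.0045070229312476505
home [([172.0, 250.0], 0.67)]
mouth [([166.0, 256.0], 0.79)]
handle_tip [([169.0, 262.0], 0.86)]
rotator [([124.0, 261.0], 0.74)]
home [([237.0, 297.0], 0.48)]
mouth [([238.0, 304.0], 0.56)]
handle_tip [([250.0, 294.0], 0.82)]
rotator [([255.0, 306.0], 0.59)]
```

View pics/v2.png

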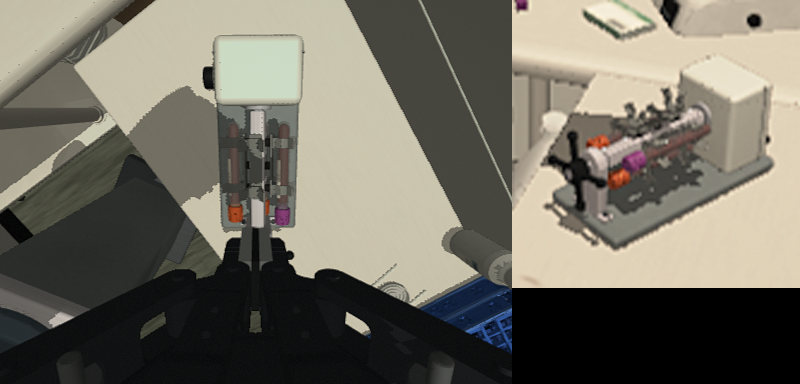

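The wrist view shows the housing at about (70,258), the tube in the left station (orange cap) at (213,235) and the one in the right station (purple cap) at (215,283). The bar runs down column 258 and the knob is hidden behind the fingers. I'll back off towards the knob and look again.

Call:
{"name": "apply_moves", "arguments": {"series": [[[0, 0, 0, -0.11, 0, 0, 1], [0, 0, 0, -0.11, 0, 0, 1], [0, 0, 0, -0.1, 0, 0, 1], [0, 0, 0, 0, 0, 0, 1]]]}}

```text
time_s: 4.32
eef_pos: [0.4054, -0.2464, 0.2705]
eef_rot: [0.974, 0.228, -0.001, 0.0]
force: [0.4, 0.8, 0.1]
width: 0.003
grasp_force: 0.0
```

```bash
python3 - <<'E'
from h import *
s=observe(); print(s['time_s'],s['eef_pos'])
P,im=snap('wrist','w2.png')
for n in ('home','mouth','handle_tip'):
    print(n,[(np.round(x['pixel']).tolist(),round(x['score'],2)) for x in spotter.boxes_of('wrist',n)[:4]])
V=np.array(P['view']);print('cam',-V[:3,:3].T@V[:3,3])
a=cv2.resize(im[20:220,190:330],(420,600),interpolation=cv2.INTER_CUBIC)
b=cv2.imread('pics/s1.png')[215:290,250:330]
cv2.imwrite('pics/v3.png',np.hstack([a,cv2.copyMakeBorder(cv2.resize(b,(380,356),interpolation=cv2.INTER_CUBIC),0,244,0,0,0)]))
E
```

```text
4.3167 [ 0.40535933 -0.24637678  0.27045427]
home [([77.0, 256.0], 0.57)]
mouth [([78.0, 256.0], 0.56)]
handle_tip [([91.0, 259.0], 0.73)]
cam [ 0.46580701 -0.21784473  0.38848779]
```

View pics/v3.png

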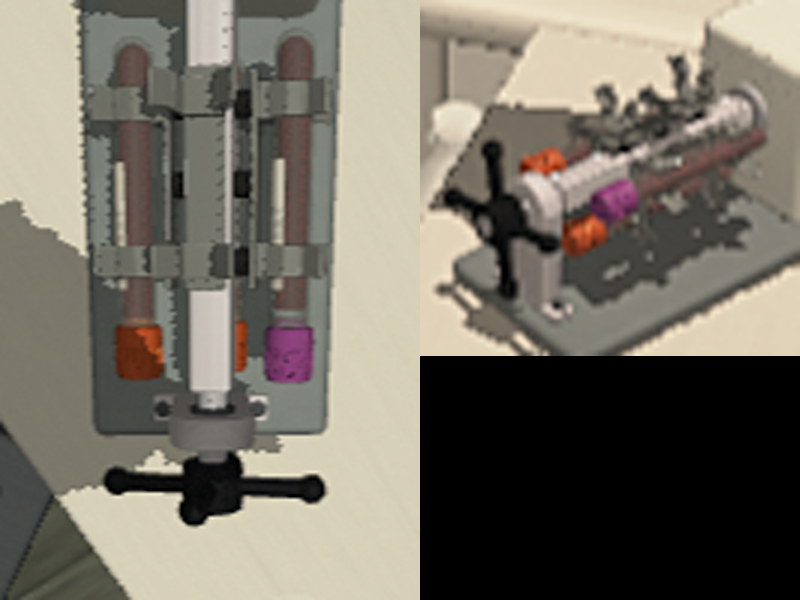

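```bash
cat > fit.py <<'E'
from h import *
from scipy.optimize import least_squares
def fit(P,obs):
    def model(q):
        x0,y0,yaw,th,yb,yc=q; Rz=R.from_euler('z',yaw)
        def pt(name):
            rad=lambda r,k,y:(r*np.sin(th+k*np.pi/2),y,.066+r*np.cos(th+k*np.pi/2))
            return {'bl':(-.048,yb,.014),'br':(.048,yb,.014),'top':rad(.035,0,-.1),'R':rad(.035,1,-.1),'L':rad(.035,-1,-.1),
             'cl':rad(.026,-1,yc),'cr':rad(.026,1,yc)}[name]
        return np.concatenate([proj(P,Rz.apply(pt(n))+[x0,y0,.006])-np.array(o) for n,o in obs.items()])
    r=least_squares(model,[.489,-.203,np.radians(26.6-90),0,-.09,-.054])
    return r
E
python3 - <<'E'
from fit import *
P=viewer.camera_params('wrist')
r=fit(P,{'bl':(164.3,222.7),'br':(164.3,298.3),'top':(190,255),'R':(182.7,295),'L':(180.7,228.3),'cl':(137.3,235),'cr':(137.3,286.3)})
q=r.x; print(q.round(4),'ydir deg',np.degrees(q[2])+90,'theta deg',np.degrees(q[3])); print(r.fun.round(1))
Rz=R.from_euler('z',q[2]); print('handle tip upright',Rz.apply((0,-.1,.106))+[q[0],q[1],.006],'xdir',Rz.apply((1,0,0)))
E
```

```text
[ 0.4928 -0.2112 -1.0971 -0.1703 -0.0908 -0.0532] ydir deg 27.139876581273377 theta deg -9.759738265930906
[ 0.5 -1.8 -0.4  1.   0.1  0.4 -0.1 -1.1 -0.1  0.8 -0.2  1.   0.1 -0.3]
handle tip upright [ 0.403767   -0.25686137  0.112     ] xdir [ 0.45616437 -0.88989554  0.        ]
```

The crop shows the knob's balls at (180.7,228.3) left, (182.7,295) right and (190,255) top. The empty clips lean about 10° to −x. Before acting I'll check the fit against the side view.

```bash
python3 - <<'E'
from h import *
q=[0.4928,-0.2112,-1.0971]; th=-.17
Rz=R.from_euler('z',q[2]); P=viewer.camera_params('side')
w=lambda p:Rz.apply(p)+[q[0],q[1],.006]
print('hub',proj(P,w((0,-.1,.066))),'obs 260.3 266.2')
f=lambda k:w((.035*np.sin(th+k*np.pi/2),-.1,.066+.035*np.cos(th+k*np.pi/2)))
for n,k,o in (('top',0,(150,492)),('L',-1,(197,452)),('R',1,(243,545)),('bot',2,(290,508))):
    print(n,proj(P,f(k)).round(1),'obs',(round(215+o[0]/4.75,1),round(250+(o[1]-420)/4.75,1)))
plan((.402,-.258,.15),27.1,4,.5)
plan((.402,-.258,.113),27.1,3,.5,((.402,-.258,.15),27.1))
E
```

```text
hub [261.47924908 268.1581145 ] obs 260.3 266.2
top [246.9 266.7] obs (246.6, 265.2)
L [256.6 258.3] obs (256.5, 256.7)
R [266.7 278.6] obs (266.2, 276.3)
bot [275.7 269.6] obs (276.1, 268.5)
[0.0, 0.0, 0.0, -0.012, 0.008, 0.12, 0.5],
[0.0, 0.0, -0.001, -0.012, 0.008, 0.12, 0.5],
[0.0, 0.0, 0.0, -0.012, 0.008, 0.12, 0.5],
[0.0, 0.0, -0.001, -0.012, 0.007, 0.121, 0.5]
end [ 0.4019 -0.2579  0.15  ] [-0.0001  0.0001 -0.    ]
[0.0, 0.0, 0.0, 0.0, 0.0, 0.049, 0.5],
[0.0, 0.0, 0.0, 0.0, 0.0, 0.049, 0.5],
[0.0, 0.0, 0.0, 0.0, 0.0, 0.05, 0.5]
end [ 0.402 -0.258  0.113] [ 0.  0. -0.]
```

Call:
{"name": "apply_moves", "arguments": {"series": [[[0, 0, 0, -0.012, 0.008, 0.12, 0.5], [0, 0, -0.001, -0.012, 0.008, 0.12, 0.5], [0, 0, 0, -0.012, 0.008, 0.12, 0.5], [0, 0, -0.001, -0.012, 0.007, 0.12, 0.5], [0, 0, 0, 0, 0, 0.05, 0.5], [0, 0, 0, 0, 0, 0.05, 0.5], [0, 0, 0, 0, 0, 0.048, 0.5], [0, 0, 0, 0, 0, 0, 0.5]]], "grip_force": 20}}

```text
time_s: 5.18
eef_pos: [0.401, -0.2569, 0.1108]
eef_rot: [0.972, 0.236, -0.001, -0.001]
force: [-1.1, 0.2, -0.7]
width: 0.501
grasp_force: 0.0
```

Call:
{"name": "apply_moves", "arguments": {"series": [[[0, 0, 0, 0, 0, 0, 0.6], [0, 0, 0, 0, 0, 0, 0.68], [0, 0, 0, 0, 0, 0, 0.74], [0, 0, 0, 0, 0, 0, 0.8], [0, 0, 0, 0, 0, 0, 0.85], [0, 0, 0, 0, 0, 0, 0.9], [0, 0, 0, 0, 0, 0, 0.95], [0, 0, 0, 0, 0, 0, 0.95], [0, 0, 0, 0, 0, 0, 0.95]]]}}

```text
time_s: 5.93
eef_pos: [0.4014, -0.258, 0.1135]
eef_rot: [0.972, 0.235, 0.0, 0.0]
force: [-0.8, 5.0, 5.5]
width: 0.096
grasp_force: 19.7
```

Call:
{"name": "apply_moves", "arguments": {"series": [[[0, 0, 0, 0, 0, 0, 0.8], [0, 0, 0, 0, 0, 0, 0.6], [0, 0, 0, 0, 0, 0, 0.5], [0, 0, 0, 0, 0, -0.12, 0.5], [0, 0, 0, 0, 0, -0.16, 0.5], [0, 0, 0, 0, 0, -0.16, 0.6], [0, 0, 0, 0, 0, -0.16, 0.8], [0, 0, 0, 0, 0, -0.03, 1], [0, 0, 0, 0, 0, 0, 1]]]}}

```text
time_s: 6.68
eef_pos: [0.4026, -0.2591, 0.2737]
eef_rot: [0.972, 0.235, 0.002, 0.002]
force: [-0.8, -0.7, -0.5]
width: 0.008
grasp_force: 0.0
```

```bash
python3 - <<'E'
from h import *
s=observe(); print(s['time_s'],s['eef_pos'])
P,im=snap('wrist','w3.png'); P2,im2=snap('side','s3.png')
a=cv2.resize(im[20:220,190:330],(420,600),interpolation=cv2.INTER_CUBIC)
b=im2[215:290,250:330]
cv2.imwrite('pics/v4.png',np.hstack([a,cv2.copyMakeBorder(cv2.resize(b,(380,356),interpolation=cv2.INTER_CUBIC),0,244,0,0,0)]))
E
```

```text
6.6833 [ 0.40257974 -0.25906714  0.27368159]
```

View pics/v4.png

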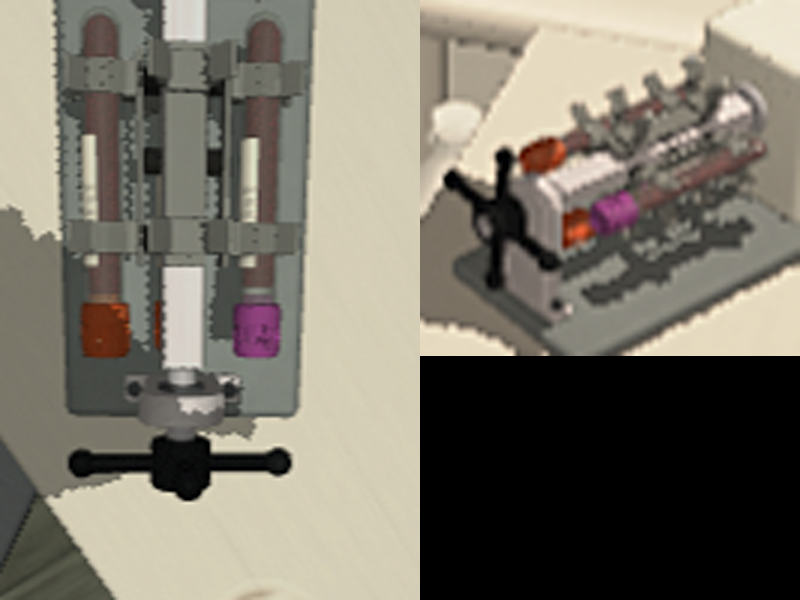

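The crop now shows the side spokes level, at (174.3,217.3) and (173.7,282.7), with the top ball at (183.3,252.3) nearly over the hub. I'll refit.

```bash
python3 - <<'E'
from fit import *
P=viewer.camera_params('wrist')
r=fit(P,{'bl':(157.7,213.3),'br':(157.7,289.3),'top':(183.3,252.3),'R':(173.7,282.7),'L':(174.3,217.3),'cl':(130,225.3),'cr':(130,275.7)})
q=r.x; print(q.round(4),'ydir deg',np.degrees(q[2])+90,'theta deg',np.degrees(q[3])); print(r.fun.round(1))
Rz=R.from_euler('z',q[2]); P2=viewer.camera_params('side')
w=lambda p:Rz.apply(p)+[q[0],q[1],.006]
th=q[3]
f=lambda k:w((.035*np.sin(th+k*np.pi/2),-.1,.066+.035*np.cos(th+k*np.pi/2)))
for n,k,o in (('top',0,(158,505)),('L',-1,(182,455)),('R',1,(261,547)),('bot',2,(282,495))):
    print(n,proj(P2,f(k)).round(1),'obs',(round(215+o[0]/4.75,1),round(250+(o[1]-420)/4.75,1)))
print('tip at y axis', w((0,-.1,.106)))
s=observe();plan((.434,.262,.27),93,13,.3)
E
```

```text
[ 0.4868 -0.2107 -1.1001  0.0653 -0.0905 -0.0536] ydir deg 26.96832033291866 theta deg 3.7408184145076797
[-0.1 -1.7  0.2  1.2 -0.9  0.1  0.5  0.5  0.5 -0.  -0.  -0.4  0.   0.2]
top [248.5 266.2] obs (248.3, 267.9)
L [253.5 255.4] obs (253.3, 257.4)
R [270.1 275.7] obs (269.9, 276.7)
bot [274.2 264.5] obs (274.4, 265.8)
tip at y axis [ 0.39767215 -0.25606972  0.112     ]
[0.0, 0.0, -0.014, 0.082, -0.138, 0.0, 0.3],
[0.0, 0.0, -0.014, 0.094, -0.13, 0.0, 0.3],
[0.0, 0.0, -0.014, 0.105, -0.121, 0.0, 0.3],
[0.0, 0.0, -0.014, 0.115, -0.112, 0.0, 0.3],
[0.0, 0.0, -0.014, 0.125, -0.101, 0.0, 0.3],
[0.0, 0.0, -0.014, 0.133, -0.09, 0.0, 0.3],
[0.0, 0.0, -0.014, 0.14, -0.078, 0.0, 0.3],
[0.0, 0.0, -0.014, 0.147, -0.065, 0.0, 0.3],
[0.0, 0.0, -0.014, 0.152, -0.052, 0.0, 0.3],
[0.0, 0.0, -0.014, 0.155, -0.038, 0.0, 0.3],
[0.0, 0.0, -0.014, 0.158, -0.024, 0.0, 0.3],
[0.0, 0.0, -0.014, 0.16, -0.01, 0.0, 0.3],
[0.0, 0.0, -0.015, 0.16, 0.003, 0.0, 0.3]
end [0.434  0.2619 0.27  ] [-0.     -0.0001 -0.    ]
```

```bash
python3 - <<'E'
from h import *
plan((.4004,-.256,.113),27,5,.5)
E
```

```text
[0.0, 0.0, 0.0, 0.0, -0.002, 0.126, 0.5],
[0.0, 0.0, 0.0, 0.0, -0.002, 0.126, 0.5],
[0.0, 0.0, 0.0, 0.0, -0.002, 0.125, 0.5],
[0.0, 0.0, 0.0, 0.001, -0.002, 0.126, 0.5],
[0.0, 0.0, 0.001, 0.0, -0.001, 0.125, 0.5]
end [ 0.4004 -0.2561  0.1131] [-0.     -0.0001  0.0001]
```

Call:
{"name": "apply_moves", "arguments": {"series": [[[0, 0, 0, 0, -0.002, 0.126, 0.6], [0, 0, 0, 0, -0.002, 0.126, 0.6], [0, 0, 0, 0, -0.002, 0.126, 0.6], [0, 0, 0, 0, -0.002, 0.126, 0.6], [0, 0, 0, 0, -0.001, 0.125, 0.6], [0, 0, 0, 0, 0, 0, 0.7], [0, 0, 0, 0, 0, 0, 0.8], [0, 0, 0, 0, 0, 0, 0.9], [0, 0, 0, 0, 0, 0, 0.95], [0, 0, 0, 0, 0, 0, 0.95], [0, 0, 0, 0, 0, 0, 0.95], [0, 0, 0, 0, 0, 0, 0.95]]]}}

```text
time_s: 7.78
eef_pos: [0.4002, -0.2562, 0.1138]
eef_rot: [0.972, 0.235, 0.0, 0.0]
force: [-0.5, -1.7, -8.5]
width: 0.095
grasp_force: 19.4
```

Call:
{"name": "apply_moves", "arguments": {"series": [[[0, 0, 0, 0, 0, 0, 0.8], [0, 0, 0, 0, 0, 0, 0.6], [0, 0, 0, 0, 0, 0, 0.6], [0, 0, 0, 0, 0, -0.12, 0.6], [0, 0, 0, 0, 0, -0.16, 0.6], [0, 0, 0, 0, 0, -0.16, 0.6], [0, 0, 0, 0, 0, -0.16, 0.8], [0, 0, 0, 0, 0, -0.03, 1], [0, 0, 0, 0, 0, 0, 1], [0, 0, 0, 0, 0, 0, 1]]]}}

```text
time_s: 8.62
eef_pos: [0.4005, -0.2561, 0.2712]
eef_rot: [0.972, 0.235, 0.001, 0.001]
force: [-0.9, -0.6, -0.4]
width: 0.0
grasp_force: 0.0
```

```bash
python3 - <<'E'
from h import *
s=observe(); print(s['time_s'],s['eef_pos'])
P,im=snap('wrist','w4.png'); V=np.array(P['view']); np.save('P4.npy',V)
P2,im2=snap('side','s4.png')
a=cv2.resize(im[20:220,190:330],(420,600),interpolation=cv2.INTER_CUBIC)
b=im2[215:290,250:330]
cv2.imwrite('pics/v5.png',np.hstack([a,cv2.copyMakeBorder(cv2.resize(b,(380,356),interpolation=cv2.INTER_CUBIC),0,244,0,0,0)]))
E
```

```text
8.6167 [ 0.40049515 -0.25612588  0.27119951]
```

View pics/v5.png

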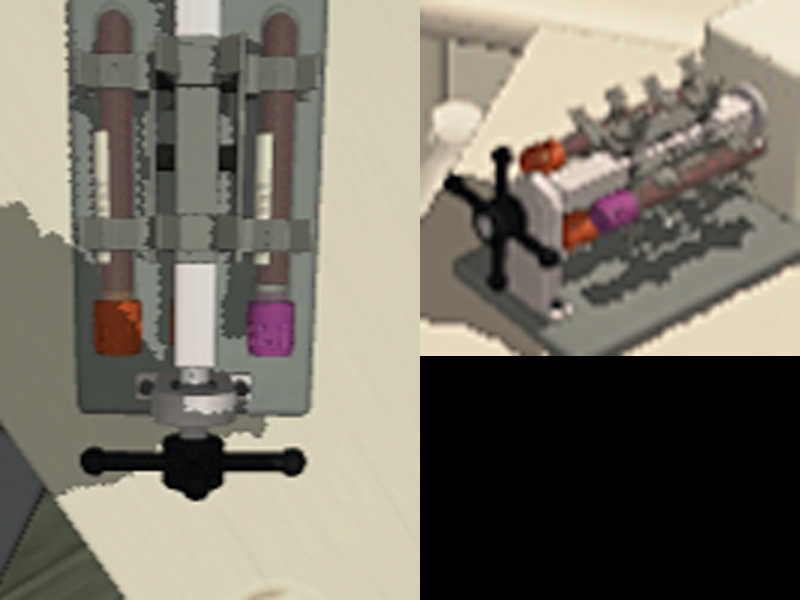

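The spokes are now level, at (173.7,221) and (173.7,288), with the top ball at (183.3,255.3). I'll refit for the rotator pose and plan the trip to the tube.

```bash
python3 - <<'E'
from fit import *
P=viewer.camera_params('wrist')
for V in (np.load('P4.npy'),P['view']):
    P['view']=V
    r=fit(P,{'bl':(156.7,216.7),'br':(156.7,293.3),'top':(183.3,255.3),'R':(173.7,288),'L':(173.7,221),'cl':(129.3,229),'cr':(129.3,280)})
    q=r.x; print(q.round(4),'ydir deg',np.degrees(q[2])+90,'theta deg',np.degrees(q[3])); print(r.fun.round(1))
plan((.434,.262,.27),93,13,.3)
E
```

```text
[ 0.4882 -0.2124 -1.0952  0.0156 -0.0893 -0.0529] ydir deg 27.250692912773687 theta deg 0.8949932752818258
[ 0.  -1.4  0.   0.7 -1.2 -0.   0.5 -0.5  0.8  0.7  0.   0.2 -0.   0.1]
[ 0.4871 -0.2114 -1.0954  0.0196 -0.0895 -0.0532] ydir deg 27.23791298407125 theta deg 1.1215511899524815
[ 0.  -1.5  0.1  1.  -1.1 -0.   0.5 -0.4  0.7  0.5  0.   0.1 -0.   0.2]
[0.0, 0.0, -0.014, 0.082, -0.137, 0.0, 0.3],
[0.0, 0.0, -0.014, 0.094, -0.129, 0.0, 0.3],
[0.0, 0.0, -0.014, 0.105, -0.12, 0.0, 0.3],
[0.0, 0.0, -0.014, 0.115, -0.111, 0.0, 0.3],
[0.0, 0.0, -0.014, 0.124, -0.1, 0.0, 0.3],
[0.0, 0.0, -0.014, 0.133, -0.089, 0.0, 0.3],
[0.0, 0.0, -0.014, 0.14, -0.077, 0.0, 0.3],
[0.0, 0.0, -0.014, 0.146, -0.064, 0.0, 0.3],
[0.0, 0.0, -0.014, 0.151, -0.051, 0.0, 0.3],
[0.0, 0.0, -0.014, 0.155, -0.038, 0.0, 0.3],
[0.0, 0.0, -0.014, 0.158, -0.024, 0.0, 0.3],
[0.0, 0.0, -0.014, 0.159, -0.01, 0.0, 0.3],
[0.0, 0.0, -0.015, 0.16, 0.005, 0.0, 0.3]
end [0.4341 0.262  0.2701] [ 0.0001 -0.      0.0001]
```

Call:
{"name": "apply_moves", "arguments": {"series": [[[0, 0, -0.014, 0.082, -0.137, 0, 0.3], [0, 0, -0.014, 0.094, -0.129, 0, 0.3], [0, 0, -0.014, 0.105, -0.12, 0, 0.3], [0, 0, -0.014, 0.115, -0.111, 0, 0.3], [0, 0, -0.014, 0.124, -0.1, 0, 0.3], [0, 0, -0.014, 0.133, -0.089, 0, 0.3], [0, 0, -0.014, 0.14, -0.077, 0, 0.3], [0, 0, -0.014, 0.146, -0.064, 0, 0.3], [0, 0, -0.014, 0.151, -0.051, 0, 0.3], [0, 0, -0.014, 0.155, -0.038, 0, 0.3], [0, 0, -0.014, 0.158, -0.024, 0, 0.3]]]}}

```text
time_s: 9.63
eef_pos: [0.4281, 0.1838, 0.2694]
eef_rot: [0.75, 0.662, -0.001, -0.0]
force: [2.3, 0.6, -0.2]
width: 0.705
grasp_force: 0.0
```

Call:
{"name": "apply_moves", "arguments": {"series": [[[0, 0, -0.014, 0.159, -0.01, 0, 0.3], [0, 0, -0.015, 0.16, 0.005, 0, 0.3], [0, 0, 0, 0, 0, 0.16, 0.4], [0, 0, 0, 0, 0, 0.16, 0.5], [0, 0, 0, 0, 0, 0, 0.5], [0, 0, 0, 0, 0, 0, 0.5]]]}}

```text
time_s: 10.13
eef_pos: [0.4327, 0.2606, 0.1887]
eef_rot: [0.688, 0.726, -0.003, -0.001]
force: [-0.3, 0.2, -0.1]
width: 0.498
grasp_force: 0.0
```

```bash
python3 - <<'E'
from h import *
s=observe(); print(s['time_s'],s['eef_pos'],s['eef_rot'],s['joint_pos'])
P,im=snap('wrist','w5.png')
for n in ('sample_tube','tube_mid','tube_cap_end'):
    print(n,[(np.round(x['pixel']).tolist(),round(x['score'],2),at_z(P,x['pixel'],.0075).round(4)) for x in spotter.boxes_of('wrist',n)[:4]])
np.save('P5.npy',P['view'])
E
```

```text
10.1333 [0.4326659  0.26062183 0.18868305] [ 0.68775485  0.72593499 -0.00329408 -0.00089596] [ 5.42172754e-01  2.41838651e-01 -1.85813056e-01  1.14997206e+00
 -3.18082909e-05  2.05896745e+00]
sample_tube [([163.0, 148.0], 0.94, array([0.3238, 0.2669, 0.0075])), ([166.0, 257.0], 0.83, array([0.4324, 0.2695, 0.0075]))]
tube_mid [([160.0, 145.0], 0.67, array([0.3216, 0.2697, 0.0075])), ([166.0, 260.0], 0.64, array([0.4354, 0.2702, 0.0075]))]
tube_cap_end [([167.0, 260.0], 0.88, array([0.4353, 0.2688, 0.0075])), ([157.0, 146.0], 0.6, array([0.3229, 0.2725, 0.0075]))]
```

View pics/w5.png

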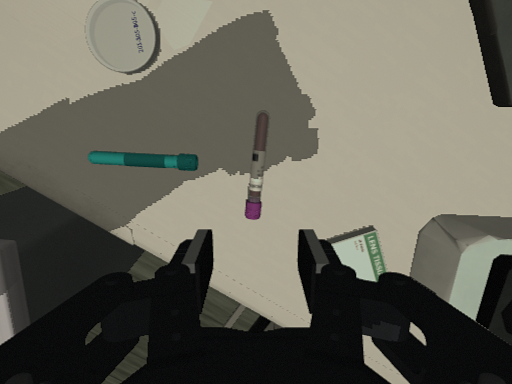

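The wrist picture shows the purple-capped tube, round bottom at (112,263) and cap end at (219,252.5). The turquoise look-alike is at (160,145), the petri dish at (35,122) and the tissue box at (250,355), all clear of the fingers.

```bash
python3 - <<'E'
from h import *
P=viewer.camera_params('wrist'); P['view']=np.load('P5.npy')
b=at_z(P,(112,263),.007); c=at_z(P,(219,252.5),.0085); u=(c-b)/np.linalg.norm(c-b)
m=b+u*.045; m2=c-u*.063
print(b,c,np.linalg.norm(c-b),'mid',m,m2,'cap ang',np.degrees(np.arctan2(u[1],u[0])))
M=(m+m2)/2; deg=np.degrees(np.arctan2(u[1],u[0]))+180
s=observe(); print(s['eef_pos'],M,deg)
print('lift-over'); plan((M[0],M[1],.06),deg,5,.5)
print('down'); plan((M[0],M[1],.0215),deg,3,.5,((M[0],M[1],.06),deg))
E
```

```text
[0.43553669 0.32197556 0.007     ] [0.43127502 0.21367297 0.0085    ] 0.10839679329797942 mid [0.43376749 0.27701467 0.00762271] [0.43375189 0.27661822 0.0076282 ] cap ang -92.25340899772463
[0.4358436  0.26182712 0.19298163] [0.43375969 0.27681644 0.00762546] 87.74659100227537
lift-over
[0.0, 0.0, 0.003, 0.012, -0.001, 0.106, 0.5],
[0.0, 0.0, 0.003, 0.012, -0.002, 0.106, 0.5],
[0.0, 0.0, 0.003, 0.012, -0.002, 0.107, 0.5],
[0.0, 0.0, 0.003, 0.012, -0.002, 0.106, 0.5],
[0.0, 0.0, 0.003, 0.011, -0.002, 0.107, 0.5]
end [0.4337 0.2768 0.06  ] [-0.     -0.0001 -0.    ]
down
[0.0, 0.0, 0.0, 0.0, 0.0, 0.051, 0.5],
[0.0, 0.0, 0.0, 0.0, 0.0, 0.052, 0.5],
[0.0, 0.0, 0.0, 0.0, 0.0, 0.051, 0.5]
end [0.4338 0.2768 0.0215] [0. 0. 0.]
```

Call:
{"name": "apply_moves", "arguments": {"series": [[[0, 0, 0.003, 0.012, -0.001, 0.106, 0.5], [0, 0, 0.003, 0.012, -0.002, 0.106, 0.5], [0, 0, 0.003, 0.012, -0.002, 0.107, 0.5], [0, 0, 0.003, 0.012, -0.002, 0.106, 0.5], [0, 0, 0.003, 0.011, -0.002, 0.107, 0.5], [0, 0, 0, 0, 0, 0.05, 0.5], [0, 0, 0, 0, 0, 0.05, 0.5], [0, 0, 0, 0, 0, 0.025, 0.5], [0, 0, 0, 0, 0, 0, 0.5]]], "grip_force": 20}}

```text
time_s: 11.08
eef_pos: [0.4326, 0.2763, 0.0267]
eef_rot: [0.721, 0.692, 0.0, 0.0]
force: [-0.4, 0.2, 0.5]
width: 0.501
grasp_force: 0.0
```

```bash
python3 - <<'E'
from h import *
s=observe(); print(s['time_s'],s['eef_pos'],s['eef_rot'],manip.finger_overhang)
P,im=snap('wrist','w6.png'); s=observe(); print(s['eef_pos'])
rows((.4338,.2768,.0275),down(87.75))
cv2.imwrite('pics/c6.png',cv2.resize(im[150:384,100:420],(640,468)))
E
```

```text
11.0833 [0.43261663 0.27626102 0.02666727] [7.21493714e-01 6.92420977e-01 9.54135158e-05 4.24987980e-05] 0.025
[0.43282069 0.27643552 0.02732496]
shift(m) [ 0.0004  0.001  -0.0002] shares [ 0.0016  0.0039 -0.0007] turn shares [ 0.0001 -0.0001 -0.0003]
```

View pics/c6.png

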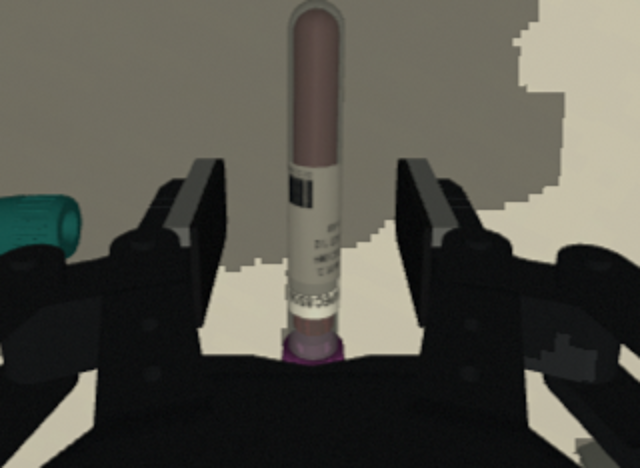

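The tube lies centred between the pads, cap hidden towards the wrist side as expected. I'll close and lift.

Call:
{"name": "apply_moves", "arguments": {"series": [[[0, 0, 0, 0, 0, 0, 0.6], [0, 0, 0, 0, 0, 0, 0.7], [0, 0, 0, 0, 0, 0, 0.8], [0, 0, 0, 0, 0, 0, 0.9], [0, 0, 0, 0, 0, 0, 0.92], [0, 0, 0, 0, 0, 0, 0.92], [0, 0, 0, 0, 0, 0, 0.92], [0, 0, 0, 0, 0, -0.08, 0.92], [0, 0, 0, 0, 0, -0.15, 0.92], [0, 0, 0, 0, 0, -0.15, 0.92], [0, 0, 0, 0, 0, -0.15, 0.92], [0, 0, 0, 0, 0, -0.1, 0.92]]]}}

```text
time_s: 12.13
eef_pos: [0.4326, 0.2767, 0.1876]
eef_rot: [0.721, 0.693, 0.001, 0.0]
force: [0.3, 0.3, -0.3]
width: 0.14
grasp_force: 22.0
```

```bash
python3 - <<'E'
from h import *
s=observe(); print(s['time_s'],s['eef_pos'],s['width'],s['grasp_force'])
# target: tube_mid over rotator origin
plan((.488,-.2115,.19),27.2,15,.92)
E
```

```text
12.1333 [0.43256651 0.27665764 0.18758303] 0.13964381618158153 22.001703679561615
[0.0, 0.0, 0.011, -0.129, 0.02, -0.001, 0.92],
[0.0, 0.0, 0.011, -0.128, 0.029, -0.001, 0.92],
[0.0, 0.0, 0.011, -0.125, 0.038, -0.001, 0.92],
[0.0, 0.0, 0.011, -0.123, 0.046, -0.001, 0.92],
[0.0, 0.0, 0.011, -0.119, 0.055, -0.001, 0.92],
[0.0, 0.0, 0.011, -0.115, 0.063, -0.001, 0.92],
[0.0, 0.0, 0.011, -0.11, 0.07, -0.001, 0.92],
[0.0, 0.0, 0.011, -0.105, 0.078, -0.001, 0.92],
[0.0, 0.0, 0.011, -0.1, 0.085, -0.001, 0.92],
[0.0, 0.0, 0.012, -0.094, 0.092, -0.001, 0.92],
[0.0, 0.0, 0.011, -0.086, 0.098, 0.0, 0.92],
[0.0, 0.0, 0.012, -0.08, 0.104, -0.001, 0.92],
[0.0, 0.0, 0.011, -0.071, 0.11, 0.0, 0.92],
[0.0, 0.0, 0.012, -0.064, 0.115, -0.001, 0.92],
[0.0, 0.0, 0.011, -0.055, 0.119, 0.0, 0.92]
end [ 0.4879 -0.2115  0.19  ] [-0.0001 -0.     -0.    ]
```

Call:
{"name": "apply_moves", "arguments": {"series": [[[0, 0, 0.011, -0.129, 0.02, -0.001, 0.92], [0, 0, 0.011, -0.128, 0.029, -0.001, 0.92], [0, 0, 0.011, -0.125, 0.038, -0.001, 0.92], [0, 0, 0.011, -0.123, 0.046, -0.001, 0.92], [0, 0, 0.011, -0.119, 0.055, -0.001, 0.92], [0, 0, 0.011, -0.115, 0.063, -0.001, 0.92], [0, 0, 0.011, -0.11, 0.07, -0.001, 0.92], [0, 0, 0.011, -0.105, 0.078, -0.001, 0.92], [0, 0, 0.011, -0.1, 0.085, -0.001, 0.92], [0, 0, 0.012, -0.094, 0.092, -0.001, 0.92], [0, 0, 0.011, -0.086, 0.098, 0, 0.92], [0, 0, 0.012, -0.08, 0.104, -0.001, 0.92]]]}}

```text
time_s: 13.13
eef_pos: [0.4761, -0.1156, 0.1869]
eef_rot: [0.942, 0.336, 0.0, 0.0]
force: [1.2, 0.0, -0.9]
width: 0.139
grasp_force: 22.0
```

Call:
{"name": "apply_moves", "arguments": {"series": [[[0, 0, 0.011, -0.071, 0.11, 0, 0.92], [0, 0, 0.012, -0.064, 0.115, -0.001, 0.92], [0, 0, 0.011, -0.055, 0.119, 0, 0.92], [0, 0, 0, 0, 0, 0, 0.92], [0, 0, 0, 0, 0, 0, 0.92], [0, 0, 0, 0, 0, 0, 0.92]]]}}

```text
time_s: 13.63
eef_pos: [0.487, -0.2116, 0.1868]
eef_rot: [0.972, 0.235, -0.0, -0.0]
force: [0.6, 0.7, -0.4]
width: 0.134
grasp_force: 22.0
```

```bash
python3 - <<'E'
from h import *
s=observe(); print(s['time_s'],s['eef_pos'],s['eef_rot'],s['width'],s['grasp_force'])
P,im=snap('wrist','w7.png'); np.save('P7.npy',P['view']); P2,im2=snap('side','s7.png')
print(observe()['eef_pos'])
a=cv2.resize(im[30:330,156:356],(400,600),interpolation=cv2.INTER_CUBIC)
b=im2[195:290,250:340]
cv2.imwrite('pics/v7.png',np.hstack([a,cv2.copyMakeBorder(cv2.resize(b,(400,422),interpolation=cv2.INTER_CUBIC),0,178,0,0,0)]))
E
```

```text
13.6333 [ 0.48696195 -0.21162665  0.18683133] [ 9.71959451e-01  2.35147989e-01 -3.27807610e-04 -3.76438346e-04] 0.1344957953070117 21.99625074863434
[ 0.48715054 -0.2108779   0.18708546]
```

View pics/v7.png

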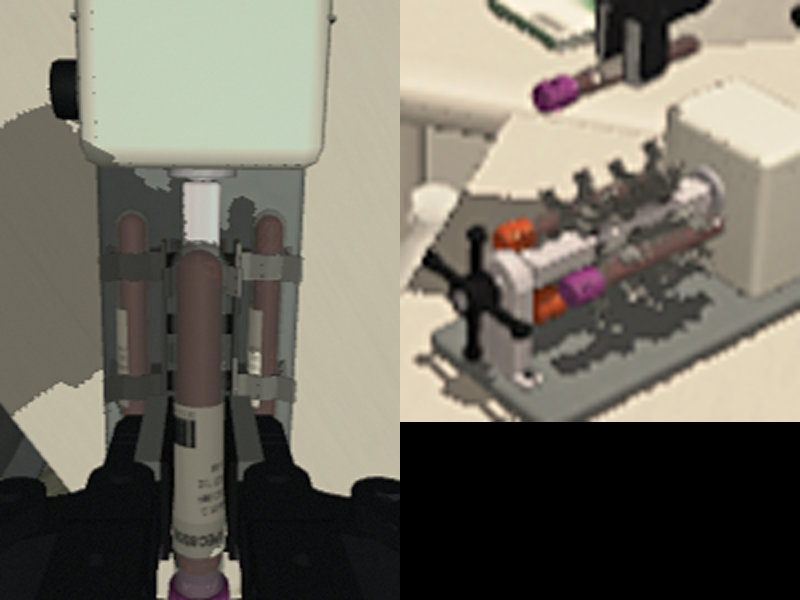

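The tube hangs centred over the empty clips: tube axis at column 256, rotor and clips at column 256–257, parallel, with the cap on the knob side. I'll check the position along the rotor from the clip straps, far at row ~164 and near at row ~223.

```bash
python3 - <<'E'
from h import *
P=viewer.camera_params('wrist'); P['view']=np.load('P7.npy')
Rz=R.from_euler('z',np.radians(27.2-90))
for y in (.024,-.024):
  for x in (-.026,.026): print(y,x,proj(P,Rz.apply((x,y,.075))+[.488,-.2115,.006]).round(1))
for x,y,z in ((0,-.054,.066),(0,.06,.066),(0,.024,.1)): print(x,y,z,proj(P,Rz.apply((x,y,z))+[.488,-.2115,.006]).round(1))
print('obs straps rows 164,223 cols 222,290')
plan((.488,-.2115,.130),27.2,4,.92)
E
```

```text
0.024 -0.026 [165.2 219. ]
0.024 0.026 [165.2 288.8]
-0.024 -0.026 [225.3 220.8]
-0.024 0.026 [225.4 286.9]
0 -0.054 0.066 [254.7 253.9]
0 0.06 0.066 [115.1 253.9]
0 0.024 0.1 [172.1 253.7]
obs straps rows 164,223 cols 222,290
[0.0, 0.0, 0.0, 0.0, 0.001, 0.057, 0.92],
[0.0, 0.0, 0.0, 0.001, 0.001, 0.057, 0.92],
[0.0, 0.0, 0.0, 0.0, 0.001, 0.057, 0.92],
[0.0, 0.0, 0.0, 0.001, 0.001, 0.057, 0.92]
end [ 0.488  -0.2115  0.1301] [ 0.     -0.      0.0001]
```

Call:
{"name": "apply_moves", "arguments": {"series": [[[0, 0, 0, 0, 0.001, 0.056, 0.92], [0, 0, 0, 0.001, 0.001, 0.056, 0.92], [0, 0, 0, 0, 0.001, 0.056, 0.92], [0, 0, 0, 0.001, 0.001, 0.044, 0.92], [0, 0, 0, 0, 0, 0.01, 0.92], [0, 0, 0, 0, 0, 0, 0.92], [0, 0, 0, 0, 0, 0, 0.92]]]}}

```text
time_s: 14.32
eef_pos: [0.4886, -0.2119, 0.1322]
eef_rot: [0.972, 0.236, 0.0, 0.0]
force: [-0.6, 0.7, 0.0]
width: 0.138
grasp_force: 22.0
```

Call:
{"name": "apply_moves", "arguments": {"series": [[[0, 0, 0, 0, 0, 0.004, 0.92], [0, 0, 0, 0, 0, 0.004, 0.92], [0, 0, 0, 0, 0, 0, 0.92], [0, 0, 0, 0, 0, 0, 0.92]]]}}

```text
time_s: 14.65
eef_pos: [0.4884, -0.2125, 0.1299]
eef_rot: [0.972, 0.235, 0.0, 0.0]
force: [-0.1, 0.9, -0.1]
width: 0.137
grasp_force: 22.0
```

Call:
{"name": "apply_moves", "arguments": {"series": [[[0, 0, 0, 0, 0, 0.004, 0.92], [0, 0, 0, 0, 0, 0.004, 0.92], [0, 0, 0, 0, 0, 0, 0.92], [0, 0, 0, 0, 0, 0, 0.92]]]}}

```text
time_s: 14.98
eef_pos: [0.4882, -0.2125, 0.1275]
eef_rot: [0.972, 0.235, -0.0, -0.0]
force: [-0.1, 0.4, -0.5]
width: 0.134
grasp_force: 22.0
```

Call:
{"name": "apply_moves", "arguments": {"series": [[[0, 0, 0, 0, 0, 0.004, 0.92], [0, 0, 0, 0, 0, 0, 0.92], [0, 0, 0, 0, 0, 0, 0.92]]]}}

```text
time_s: 15.23
eef_pos: [0.4882, -0.2125, 0.1265]
eef_rot: [0.972, 0.235, -0.0, -0.0]
force: [-0.8, -0.7, -0.0]
width: 0.138
grasp_force: 22.0
```

Call:
{"name": "apply_moves", "arguments": {"series": [[[0, 0, 0, 0, 0, 0.004, 0.92], [0, 0, 0, 0, 0, 0, 0.92], [0, 0, 0, 0, 0, 0, 0.92]]]}}

```text
time_s: 15.48
eef_pos: [0.4883, -0.2125, 0.1256]
eef_rot: [0.972, 0.235, 0.0, 0.0]
force: [-0.3, -0.2, 0.8]
width: 0.142
grasp_force: 22.1
```

Nominal rest height, but no clear contact yet. I'll step on.

Call:
{"name": "apply_moves", "arguments": {"series": [[[0, 0, 0, 0, 0, 0.004, 0.92], [0, 0, 0, 0, 0, 0, 0.92], [0, 0, 0, 0, 0, 0, 0.92]]]}}

```text
time_s: 15.73
eef_pos: [0.4883, -0.2124, 0.1247]
eef_rot: [0.972, 0.235, 0.0, 0.0]
force: [-0.8, 1.2, 2.3]
width: 0.136
grasp_force: 22.2
```

Call:
{"name": "apply_moves", "arguments": {"series": [[[0, 0, 0, 0, 0, 0.003, 0.92], [0, 0, 0, 0, 0, 0, 0.92], [0, 0, 0, 0, 0, 0, 0.92]]]}}

```text
time_s: 15.98
eef_pos: [0.4883, -0.2125, 0.124]
eef_rot: [0.972, 0.235, 0.0, 0.0]
force: [-0.1, 1.2, 4.0]
width: 0.142
grasp_force: 22.4
```

Contact shows as 4 N. I'll ease back 1 mm, open slowly and look.

Call:
{"name": "apply_moves", "arguments": {"series": [[[0, 0, 0, 0, 0, -0.004, 0.92], [0, 0, 0, 0, 0, 0, 0.92], [0, 0, 0, 0, 0, 0, 0.83], [0, 0, 0, 0, 0, 0, 0.8], [0, 0, 0, 0, 0, 0, 0.75], [0, 0, 0, 0, 0, 0, 0.65], [0, 0, 0, 0, 0, 0, 0.65], [0, 0, 0, 0, 0, 0, 0.65], [0, 0, 0, 0, 0, 0, 0.65]]]}}

```text
time_s: 16.73
eef_pos: [0.4883, -0.2125, 0.1248]
eef_rot: [0.972, 0.235, -0.0, 0.0]
force: [-0.3, 0.2, 0.3]
width: 0.348
grasp_force: 0.0
```

Call:
{"name": "apply_moves", "arguments": {"series": [[[0, 0, 0, 0, 0, -0.05, 0.65], [0, 0, 0, 0, 0, -0.1, 0.65], [0, 0, 0, 0, 0, -0.1, 0.65], [0, 0, 0, 0, 0, 0, 0.65], [0, 0, 0, 0, 0, 0, 0.65]]]}}

```text
time_s: 17.15
eef_pos: [0.4891, -0.2128, 0.1886]
eef_rot: [0.972, 0.235, 0.001, 0.001]
force: [-0.5, 0.4, -0.7]
width: 0.349
grasp_force: 0.0
```

```bash
python3 - <<'E'
from h import *
s=observe(); print(s['time_s'],s['eef_pos'])
P,im=snap('wrist','w8.png'); P2,im2=snap('side','s8.png')
print(observe()['eef_pos'])
a=cv2.resize(im[30:330,156:356],(400,600),interpolation=cv2.INTER_CUBIC)
b=im2[195:290,250:340]
cv2.imwrite('pics/v8.png',np.hstack([a,cv2.copyMakeBorder(cv2.resize(b,(400,422),interpolation=cv2.INTER_CUBIC),0,178,0,0,0)]))
E
```

```text
17.15 [ 0.48909944 -0.21282461  0.18860871]
[ 0.48801288 -0.21235187  0.1868033 ]
```

View pics/v8.png

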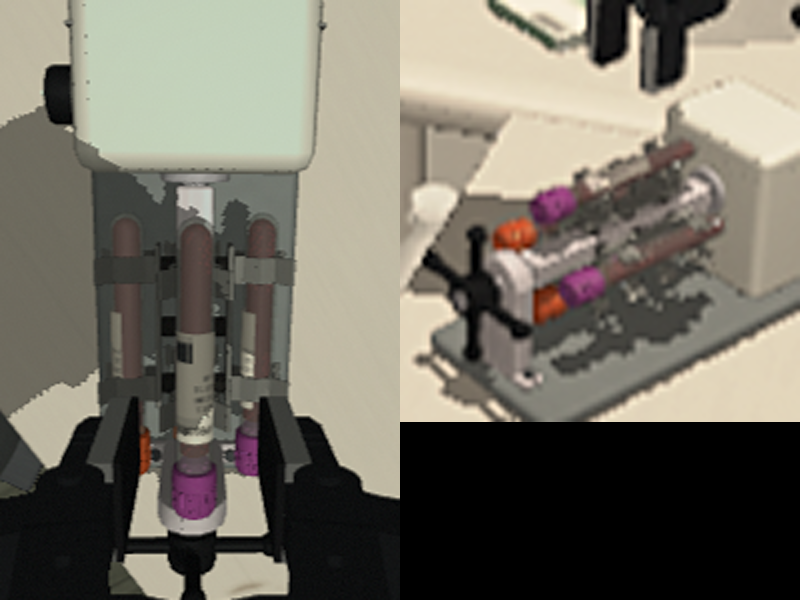

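The tube rests in both mouths, cap at (490,195) in the crop on the knob side, parallel to the rotor and released. Next I'll shut the fingers and press in small steps.

Call:
{"name": "apply_moves", "arguments": {"series": [[[0, 0, 0, 0, 0, 0, 1], [0, 0, 0, 0, 0, 0, 1], [0, 0, 0, 0, 0, 0, 1], [0, 0, 0, 0, 0, 0.08, 1], [0, 0, 0, 0, 0, 0.08, 1], [0, 0, 0, 0, 0, 0.02, 1], [0, 0, 0, 0, 0, 0, 1], [0, 0, 0, 0, 0, 0, 1]]]}}

```text
time_s: 17.92
eef_pos: [0.4883, -0.2125, 0.1425]
eef_rot: [0.972, 0.235, -0.0, -0.0]
force: [-0.5, 1.1, 0.6]
width: -0.002
grasp_force: 0.0
```

Call:
{"name": "apply_moves", "arguments": {"series": [[[0, 0, 0, 0, 0, 0.008, 1], [0, 0, 0, 0, 0, 0.004, 1], [0, 0, 0, 0, 0, 0, 1], [0, 0, 0, 0, 0, 0, 1]]]}}

```text
time_s: 18.25
eef_pos: [0.4885, -0.2126, 0.1398]
eef_rot: [0.972, 0.235, 0.0, 0.0]
force: [-0.1, -0.3, 0.3]
width: 0.002
grasp_force: 0.0
```

Call:
{"name": "apply_moves", "arguments": {"series": [[[0, 0, 0, 0, 0, 0.006, 1], [0, 0, 0, 0, 0, 0.004, 1], [0, 0, 0, 0, 0, 0, 1], [0, 0, 0, 0, 0, 0, 1]]]}}

```text
time_s: 18.58
eef_pos: [0.4883, -0.2125, 0.1368]
eef_rot: [0.972, 0.235, -0.0, 0.0]
force: [-0.4, 0.1, 0.4]
width: 0.002
grasp_force: 0.1
```

Call:
{"name": "apply_moves", "arguments": {"series": [[[0, 0, 0, 0, 0, 0.004, 1], [0, 0, 0, 0, 0, 0, 1], [0, 0, 0, 0, 0, 0, 1]]]}}

```text
time_s: 18.83
eef_pos: [0.4883, -0.2125, 0.1359]
eef_rot: [0.972, 0.235, 0.0, 0.0]
force: [-0.5, -0.4, 3.2]
width: 0.002
grasp_force: 1.0
```

Call:
{"name": "apply_moves", "arguments": {"series": [[[0, 0, 0, 0, 0, 0.004, 1], [0, 0, 0, 0, 0, 0, 1], [0, 0, 0, 0, 0, 0, 1]]]}}

```text
time_s: 19.08
eef_pos: [0.4884, -0.2125, 0.135]
eef_rot: [0.972, 0.235, 0.0, 0.0]
force: [-0.6, 0.6, 4.4]
width: -0.002
grasp_force: 2.0
```

Contact is at TCP z ≈ 0.1365, as predicted. I'll keep stepping 1 mm at a time.

Call:
{"name": "apply_moves", "arguments": {"series": [[[0, 0, 0, 0, 0, 0.004, 1], [0, 0, 0, 0, 0, 0, 1], [0, 0, 0, 0, 0, 0, 1]]]}}

```text
time_s: 19.33
eef_pos: [0.4884, -0.2125, 0.1341]
eef_rot: [0.972, 0.235, 0.0, 0.0]
force: [-1.0, 0.2, 5.7]
width: -0.004
grasp_force: 3.0
```

Call:
{"name": "apply_moves", "arguments": {"series": [[[0, 0, 0, 0, 0, 0.004, 1], [0, 0, 0, 0, 0, 0, 1], [0, 0, 0, 0, 0, 0, 1]]]}}

```text
time_s: 19.58
eef_pos: [0.4885, -0.2126, 0.1332]
eef_rot: [0.972, 0.235, 0.0, 0.0]
force: [-1.2, 0.7, 7.6]
width: 0.003
grasp_force: 3.8
```

Call:
{"name": "apply_moves", "arguments": {"series": [[[0, 0, 0, 0, 0, 0.004, 1], [0, 0, 0, 0, 0, 0, 1], [0, 0, 0, 0, 0, 0, 1]]]}}

```text
time_s: 19.83
eef_pos: [0.4885, -0.2126, 0.1324]
eef_rot: [0.972, 0.235, 0.0, 0.0]
force: [-1.4, 0.5, 8.7]
width: -0.003
grasp_force: 4.5
```

Call:
{"name": "apply_moves", "arguments": {"series": [[[0, 0, 0, 0, 0, 0.004, 1], [0, 0, 0, 0, 0, 0, 1], [0, 0, 0, 0, 0, 0, 1]]]}}

```text
time_s: 20.08
eef_pos: [0.4886, -0.2126, 0.1315]
eef_rot: [0.972, 0.235, 0.0, 0.0]
force: [-1.9, 1.0, 11.0]
width: -0.002
grasp_force: 5.2
```

Call:
{"name": "apply_moves", "arguments": {"series": [[[0, 0, 0, 0, 0, 0.004, 1], [0, 0, 0, 0, 0, 0, 1], [0, 0, 0, 0, 0, 0, 1]]]}}

```text
time_s: 20.33
eef_pos: [0.4886, -0.2127, 0.1307]
eef_rot: [0.972, 0.235, 0.001, 0.0]
force: [-3.0, 1.1, 11.7]
width: -0.002
grasp_force: 5.9
```

Call:
{"name": "apply_moves", "arguments": {"series": [[[0, 0, 0, 0, 0, 0.004, 1], [0, 0, 0, 0, 0, 0, 1], [0, 0, 0, 0, 0, 0, 1]]]}}

```text
time_s: 20.58
eef_pos: [0.4887, -0.2127, 0.1298]
eef_rot: [0.972, 0.235, 0.001, 0.001]
force: [-1.9, 1.4, 13.0]
width: 0.002
grasp_force: 6.4
```

Call:
{"name": "apply_moves", "arguments": {"series": [[[0, 0, 0, 0, 0, 0.004, 1], [0, 0, 0, 0, 0, 0, 1], [0, 0, 0, 0, 0, 0, 1]]]}}

```text
time_s: 20.83
eef_pos: [0.4888, -0.2128, 0.1289]
eef_rot: [0.972, 0.235, 0.001, 0.001]
force: [-2.1, 0.9, 12.8]
width: 0.002
grasp_force: 6.7
```

Call:
{"name": "apply_moves", "arguments": {"series": [[[0, 0, 0, 0, 0, 0.004, 1], [0, 0, 0, 0, 0, 0, 1], [0, 0, 0, 0, 0, 0, 1]]]}}

```text
time_s: 21.08
eef_pos: [0.4887, -0.2127, 0.1273]
eef_rot: [0.972, 0.235, 0.001, 0.0]
force: [0.7, 0.6, 3.6]
width: 0.0
grasp_force: 2.0
```

The force fell from 13 to 3.6 N, which is a snap. I'll press on a little to see whether it bottoms out or a second clip snaps.

Call:
{"name": "apply_moves", "arguments": {"series": [[[0, 0, 0, 0, 0, 0.006, 1], [0, 0, 0, 0, 0, 0, 1], [0, 0, 0, 0, 0, 0, 1]]]}}

```text
time_s: 21.33
eef_pos: [0.4887, -0.2127, 0.1257]
eef_rot: [0.972, 0.235, 0.0, 0.0]
force: [0.3, -0.7, 7.6]
width: 0.001
grasp_force: 3.9
```

Call:
{"name": "apply_moves", "arguments": {"series": [[[0, 0, 0, 0, 0, 0.006, 1], [0, 0, 0, 0, 0, 0, 1], [0, 0, 0, 0, 0, 0, 1]]]}}

```text
time_s: 21.58
eef_pos: [0.4888, -0.2127, 0.1245]
eef_rot: [0.972, 0.235, 0.001, 0.0]
force: [-1.6, 1.1, 11.3]
width: -0.002
grasp_force: 5.4
```

Call:
{"name": "apply_moves", "arguments": {"series": [[[0, 0, 0, 0, 0, 0.006, 1], [0, 0, 0, 0, 0, 0, 1], [0, 0, 0, 0, 0, 0, 1]]]}}

```text
time_s: 21.83
eef_pos: [0.4888, -0.2127, 0.1233]
eef_rot: [0.972, 0.235, 0.001, 0.001]
force: [-2.0, 0.9, 13.7]
width: -0.004
grasp_force: 6.8
```

At 13.7 N the strip is down 5.5 mm, so the tube axis is 25–26 mm from the rotor axis, which is fully home. I'll retreat and check.

Call:
{"name": "apply_moves", "arguments": {"series": [[[0, 0, 0, 0, 0, -0.03, 1], [0, 0, 0, 0, 0, -0.06, 1], [0, 0, 0, 0, 0, -0.12, 1], [0, 0, 0, 0, 0, -0.12, 1], [0, 0, 0, -0.1, 0, -0.06, 1], [0, 0, 0, -0.1, 0, 0, 1], [0, 0, 0, -0.1, 0, 0, 1], [0, 0, 0, 0, 0, 0, 1], [0, 0, 0, 0, 0, 0, 1], [0, 0, 0, 0, 0, 0, 1]]]}}

```text
time_s: 22.67
eef_pos: [0.4218, -0.2468, 0.2196]
eef_rot: [0.972, 0.235, 0.0, -0.0]
force: [-0.5, 0.1, -1.0]
width: -0.0
grasp_force: 0.0
```

```bash
python3 - <<'E'
from h import *
s=observe(); print(s['time_s'],s['eef_pos'])
P,im=snap('wrist','w9.png'); P2,im2=snap('side','s9.png')
a=cv2.resize(im[20:220,190:330],(420,600),interpolation=cv2.INTER_CUBIC)
b=im2[215:290,250:330]
cv2.imwrite('pics/v9.png',np.hstack([a,cv2.copyMakeBorder(cv2.resize(b,(380,356),interpolation=cv2.INTER_CUBIC),0,244,0,0,0)]))
E
```

```text
22.6667 [ 0.42175985 -0.24680896  0.21962371]
```

View pics/v9.png

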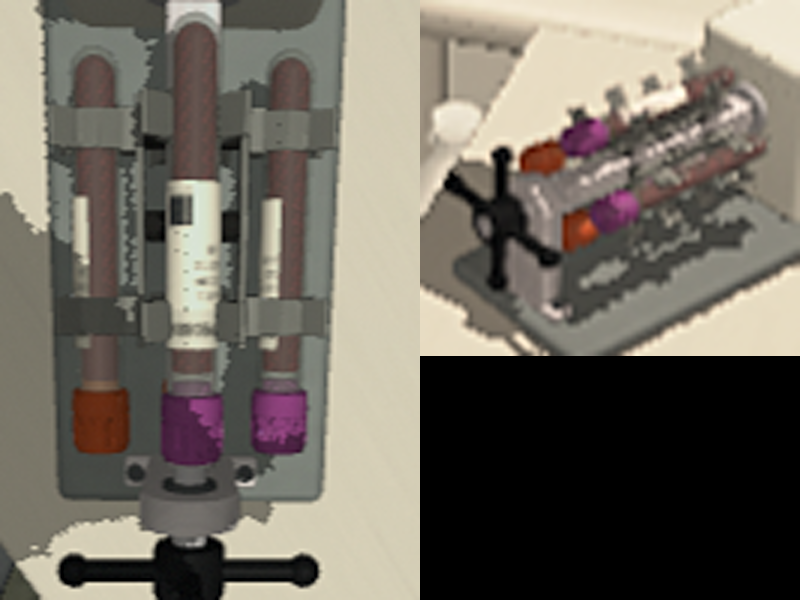

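The tube sits in both clips below the jaw tips, centred and parallel, cap at (428,192) in the crop towards the knob, and the fingers are clear. I'm handing in.

```bash
python3 -c "
from h import *
print(manip.job_done())"
```

```text
the job is handed in; nothing more can be done
None
```

The sample tube is snapped home in the upward-facing empty clips, cap towards the hand knob, after a press that peaked at about 14 N; the job was handed in shortly after 22.7 s on the robot's clock, and no verdict came back.

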